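# Fetch the salt pot from behind the shakers and weigh it

## Robot

A 6-joint arm with a two-finger parallel gripper is mounted at the origin on the work surface. World frame = base frame: x ahead of the robot, y to its left, z up, the work surface at z = 0. Lengths are in m, angles in degrees, forces in N, time in s.
With the tool pointing down it reaches from about 0.25 to 0.725 m from the base axis. Payload 9.7 kg.
Tool frame: the origin (TCP) lies at the very end of the fingers, on their centre line; the grasp point (between the pads) lies 19 mm behind it; z points along the fingers, y is the direction in which the jaws open and shut (so a half turn about z gives the same grasp; the last joint's range is limited). The gripper opens to 85 mm and grips with 20 to 120 N. Pads are 22 mm wide; open, the fingers measure 114 mm over their backs; the gripper's body (76 mm by 85 mm) begins 54 mm behind the grasp point. The pads swing forward as they close: fully open they stand 13 mm farther back than shut.
Start: joints at [-73.51, 4.979, 10.078, 95.1, 0, 90], TCP at [0.156, -0.527, 0.231] pointing down, gripper open.
Joint ranges: [-179.16, 179.16], [-48.56, 103.87], [-65.8, 70.77], [-126.05, 130.52], [-82.76, 87.17], [-180, 180]. Speed limits (degrees/s): [127.2, 127.2, 147.25, 180, 180, 180].

## Interface

Orientations are given as [roll, pitch, yaw] about the fixed x, y, z axes, in that order (R = Rz(yaw) Ry(pitch) Rx(roll)).
In Python, from workcell import bot gives the robot as it stands.
- The arm moves only by the shell command python3 -m pendant 'ROWS' [FORCE]. ROWS is JSON, a list that holds one entry, the list of rows, each a list of 7 numbers: the shift along the tool's x, y, z in cm, then the turn, a rotation vector about the tool's x, y, z in rad, then the opening in per cent of the stroke, from 0 (shut) to 100 (fully open). In form: [[[dx, dy, dz, ax, ay, az, gripper], ...]]. A call has 1 to 5 rows; each row shifts and turns the pose as measured when the row begins, along the tool's axes as they then stand; what a row does not reach is not made up. A row lasts 1/12 s, in which the tool goes at most 41.7 mm and 7.16 degrees, less where a joint would pass 70% of its speed; a pose out of reach is approached as far as the arm can. A call with a gripper value outside its range is refused whole. The fingers move at their own pace and stop on an object; FORCE is the grip in N (left out, the last holds). Time passes only in rows, so rows that do not move let the fingers close. It gives the time, the measured TCP pose, the force and the opening at its end, in the units of the state.
- bot.get_obs(): the state, without advancing time (a new reading comes with each control period).
- bot.camera(name): name is "side" or "top" or "wrist"; returns the picture (420x560x3 uint8, red, green, blue); there is no depth.
- bot.get_calibration(name): a dict with "intrinsics" (3x3 intrinsics, pixels), "pose" (4x4, takes a point from camera to world coordinates); the wrist camera has in their place "T_tool_cam" (4x4, takes a point from camera to tool coordinates, whose origin is the TCP and whose axes are the flange's). Camera axes: x right, y down, z forward; pixel columns grow to the right and rows downward; lengths in m; the calibration is good to about 2 mm. A picture is of the moment at which its call begins: read the wrist's pose just before it. get_calibration takes no time and is no camera call.
- bot.job_done(): hands the job in, once; it reports no verdict.
Trained networks look in the newest picture that a camera, given by its name, has taken for a name from the list of things; names that differ only in an ending like _2 or _b are one class to them, and where a whole thing is asked for, a point or a joint stands for the part that bears it (a point fixed in the world has none). Each returns a list of dicts, best first, with "confidence" (0 to 1); they miss things now and then, are a little off and sometimes report something else, mostly with a low value. They report only what shows in the picture. A call takes as long as a camera call.
- bot.masks_of(camera, thing): "pixels" (420x560 bool, what is visible of it) and "extent" ([left, top, right, bottom] in pixels, round what is visible of it).
- bot.mark_of(camera, thing): "uv" ([column, row] in pixels: a listed point, or the origin of a listed thing).
The state is a dict: "time": time; "q": joint angles; "qd": joint speeds; "joint_efforts": joint torques, N m; "ee_pos": TCP position; "tcp_rot": TCP orientation; "wrist_force": force on the tool from outside, world axes, zero at the start; "torque": the same for the moment, N m; "opening": finger opening in m.
Only numpy, scipy, OpenCV 4.12 (cv2) and the standard library are available. Lean on these libraries where they do the work, as an engineer would, in place of code of your own. Each camera call takes 0.05 s, during which the arm holds its last target. There are 200 camera calls.

## Task

Clear all three seasoning shakers onto the wooden side tray, leaving the white salt pot where it is until they are all out of its way; then take the pot and set it inside the dark ring in the middle of the scale's platform. Only with the pot on the scale, put the shakers back, each one centred on the mat of its own lid colour. Keep the shakers, the pot and the oil bottle upright, and leave the oil bottle where it stands.

Things in the scene. Friction and masses are not known exactly. Their poses are not given: they have to be found in the camera images.
- red_shaker: Tall upright round steel seasoning shaker with a red lid, 42 mm diameter, 120 mm high (the red lid is the top 26 mm, its rim narrowing in the last 8 mm), about 0.25 kg. It starts standing on the mat of its own colour. Origin: centre of the underside; z up along its axis.
- yellow_shaker: Tall upright round steel seasoning shaker with a yellow lid, 42 mm diameter, 120 mm high (the yellow lid is the top 26 mm, its rim narrowing in the last 8 mm), about 0.25 kg. It starts standing on the mat of its own colour. Origin: centre of the underside; z up along its axis.
- green_shaker: Tall upright round steel seasoning shaker with a green lid, 42 mm diameter, 120 mm high (the green lid is the top 26 mm, its rim narrowing in the last 8 mm), about 0.25 kg. It starts standing on the mat of its own colour. Origin: centre of the underside; z up along its axis.
- red_mat: Thin round red mat, 68 mm diameter, 3 mm thick, fixed on the steel plate of the seasoning station (a fixed 3 mm sheet under mats and pot, 160 x 210 mm): home of the shaker of that colour, a coloured border shows around the shaker. The three mats lie in front, left and right of the pot, 60 mm from it centre to centre; which colour lies where changes. Origin: centre of the underside (shaker stands 3 mm above it).
- yellow_mat: Thin round yellow mat, 68 mm diameter, 3 mm thick, fixed on the steel plate of the seasoning station (a fixed 3 mm sheet under mats and pot, 160 x 210 mm): home of the shaker of that colour, a coloured border shows around the shaker. The three mats lie in front, left and right of the pot, 60 mm from it centre to centre; which colour lies where changes. Origin: centre of the underside (shaker stands 3 mm above it).
- green_mat: Thin round green mat, 68 mm diameter, 3 mm thick, fixed on the steel plate of the seasoning station (a fixed 3 mm sheet under mats and pot, 160 x 210 mm): home of the shaker of that colour, a coloured border shows around the shaker. The three mats lie in front, left and right of the pot, 60 mm from it centre to centre; which colour lies where changes. Origin: centre of the underside (shaker stands 3 mm above it).
- pot: Short round white salt pot, low blue lid, 50 mm diameter, 45 mm high (straight side to 40 mm), about 0.2 kg, amid the three shakers, 14 mm gap to each. On its fourth side, opposite the front shaker, runs a fixed steel rail, 48 mm high, its near face 38 mm from the pot's centre; once the shakers are gone, grip the pot with the finger line parallel to the rail. Origin: centre of the underside, z up.
- tray: Fixed rectangular wooden side tray, 260 mm along its x axis, 130 mm along its y axis, floor top 4 mm above the table, surrounded by a lip 6 mm wide and 12 mm high; empty at the start, to one side of the station (left or right changes). Holds the three shakers in a row along its x axis, for example 75 mm apart. Origin: centre of the underside.
- scale: Fixed black digital kitchen scale, 190 x 150 mm, with a round steel platform, 130 mm diameter, top 30 mm above the table, marked with a thin dark ring of 84 mm outer diameter, centred on the platform; on the other side of the station from the tray. Origin: on the platform's axis, at table height (the platform's top is 30 mm above it).
- oil_bottle: Amber glass oil bottle with a black cap, 60 mm diameter, 220 mm high, standing on the table beyond the station. Bystander. Origin: centre of the underside, z up.

How it is judged (in metres and radians):
On the way, in this order (a step that is already met when the one before it is completed fails the run):
1. all three shakers stand released on the side tray, the pot still in its place (x of red_shaker in the frame of tray between -0.108 and 0.108 m and y of red_shaker in the frame of tray between -0.045 and 0.045 m and z of red_shaker in the frame of tray between 0.001 and 0.009 m and angle between each of red_shaker, yellow_shaker, green_shaker's own z axis and vertical below 0.1 rad and linear speed of each of red_shaker, yellow_shaker, green_shaker below 0.03 m/s and contact force between each of red_shaker, yellow_shaker, green_shaker and the fingers below 0.2 N and x of yellow_shaker in the frame of tray between -0.108 and 0.108 m and y of yellow_shaker in the frame of tray between -0.045 and 0.045 m and z of yellow_shaker in the frame of tray between 0.001 and 0.009 m and x of green_shaker in the frame of tray between -0.108 and 0.108 m and y of green_shaker in the frame of tray between -0.045 and 0.045 m and z of green_shaker in the frame of tray between 0.001 and 0.009 m and distance of pot from where it was at the start of the episode below 0.03 m), for 0.2 s.
2. the pot stands released in the ring on the scale, the shakers still on the tray (horizontal distance between pot and scale below 0.015 m and z of pot in the frame of scale between 0.027 and 0.035 m and angle between each of pot, red_shaker, yellow_shaker, green_shaker's own z axis and vertical below 0.1 rad and linear speed of pot below 0.02 m/s and contact force between each of pot, red_shaker, yellow_shaker, green_shaker and the fingers below 0.2 N and x of red_shaker in the frame of tray between -0.108 and 0.108 m and y of red_shaker in the frame of tray between -0.045 and 0.045 m and z of red_shaker in the frame of tray between 0.001 and 0.009 m and linear speed of each of red_shaker, yellow_shaker, green_shaker below 0.03 m/s and x of yellow_shaker in the frame of tray between -0.108 and 0.108 m and y of yellow_shaker in the frame of tray between -0.045 and 0.045 m and z of yellow_shaker in the frame of tray between 0.001 and 0.009 m and x of green_shaker in the frame of tray between -0.108 and 0.108 m and y of green_shaker in the frame of tray between -0.045 and 0.045 m and z of green_shaker in the frame of tray between 0.001 and 0.009 m), for 0.2 s.
At the end, for the whole second after the job is handed in: The pot stands upright on the scale's platform within 15 mm of its centre, and each shaker stands upright on the mat of its own colour within 12 mm of the mat's centre, all released and at rest (horizontal distance between pot and scale below 0.015 m and z of pot in the frame of scale between 0.027 and 0.035 m and angle between each of pot, red_shaker, yellow_shaker, green_shaker's own z axis and vertical below 0.1 rad and linear speed of each of pot, red_shaker, yellow_shaker, green_shaker below 0.02 m/s and contact force between each of pot, red_shaker, yellow_shaker, green_shaker and the fingers below 0.2 N and horizontal distance between red_shaker and red_mat below 0.012 m and z of red_shaker in the frame of red_mat between 0.001 and 0.007 m and horizontal distance between yellow_shaker and yellow_mat below 0.012 m and z of yellow_shaker in the frame of yellow_mat between 0.001 and 0.007 m and horizontal distance between green_shaker and green_mat below 0.012 m and z of green_shaker in the frame of green_mat between 0.001 and 0.007 m); the robot touches nothing.
It fails at once if a shaker or the pot is tipped over (more than 35 degrees) (angle between any of red_shaker, yellow_shaker, green_shaker, pot's own z axis and vertical above 0.61 rad).
It fails at once if the oil bottle is shifted by more than 30 mm or tipped (distance of oil_bottle from where it was at the start of the episode above 0.03 m or angle between oil_bottle's own z axis and vertical above 0.35 rad).
It also fails if it takes over 144 s, if anything falls off the work surface, if the arm or the gripper's body presses on something with over 40 N, if the wrist force passes 120 N, or if a joint passes its speed limit or range.

## Working session

There is one attempt and no reset: what is moved stays moved. The work goes in short steps, Python scripts to look and compute and a shell command to move; the robot and the scene stay as the last step left them, time stands still between calls to the robot, and variables do not carry over. Pictures are saved under pics/ and viewed, about 12 in all and at most 16, crops included, and the job is handed in when it is done.

```bash
ls; mkdir -p pics; cat > h.py <<'E'
import numpy as np, cv2
from workcell import bot
from scipy.spatial.transform import Rotation as R
def snap(n,name=None):
    im=bot.camera(n)
    if name: cv2.imwrite(f'pics/{name}.png',im[:,:,::-1])
    return im
def cam(n):
    c=bot.get_calibration(n)
    return np.array(c['intrinsics']),np.array(c['pose'])
def ray(n,uv,z):
    K,T=cam(n); d=T[:3,:3]@np.linalg.solve(K,[uv[0],uv[1],1]); o=T[:3,3]
    return o+d*(z-o[2])/d[2]
def proj(n,p):
    K,T=cam(n); q=T[:3,:3].T@(np.array(p)-T[:3,3]); q=K@q; return q[:2]/q[2]
E
python3 - <<'E'
from h import *
o=bot.get_obs(); print(o)
for n in('top','side'):
    snap(n,n+'0'); K,T=cam(n); print(n,K.round(1).tolist(),T.round(3).tolist())
    for t in ['red_shaker','yellow_shaker','green_shaker','red_mat','yellow_mat','green_mat','pot','tray','scale','oil_bottle']:
        r=bot.mark_of(n,t)[:1]; m=bot.masks_of(n,t)[:1]
        print(t,[(np.round(x['uv']),round(x['confidence'],2)) for x in r],[(x['extent'],round(x['confidence'],2)) for x in m], [ray(n,x['uv'],0).round(3) for x in r])
E
```

```text
pics
{'time': 0.0, 'q': array([-7.35113067e+01,  5.01152343e+00,  1.00326917e+01,  9.50978147e+01,
       -1.12225679e-03,  9.00001756e+01]), 'qd': array([ 0.01079698, -0.01639645, -0.02075308, -0.10701187, -0.04284138,
        0.02748854]), 'joint_efforts': array([-1.48593572e-03, -5.20389104e+01,  4.64805079e+01,  1.62099773e-02,
       -1.54245777e-05, -1.29853274e-05]), 'ee_pos': array([ 0.15603472, -0.52716604,  0.23056321]), 'tcp_rot': array([-1.79923354e+02,  1.12249064e-03,  1.64885193e+01]), 'wrist_force': array([-0.50829937, -0.44224813, -0.70141376]), 'torque': array([ 0.01727739, -0.00654323,  0.01956267]), 'opening': 0.08562267199176236}
top [[521.8, 0.0, 280.6], [0.0, 521.8, 204.8], [0.0, 0.0, 1.0]] [[-0.015, -0.996, 0.09, 0.537], [-1.0, 0.015, 0.004, 0.02], [-0.006, -0.09, -0.996, 1.157], [0.0, 0.0, 0.0, 1.0]]
red_shaker [(array([305., 261.]), 0.61)] [([295.1, 247.9, 317.1, 266.3], 0.61)] [array([ 0.516, -0.027,  0.   ])]
yellow_shaker [(array([277., 228.]), 0.68)] [([266.5, 219.1, 286.1, 241.6], 0.6)] [array([0.591, 0.034, 0.   ])]
green_shaker [(array([329., 227.]), 
[... 1305 characters left out ...]
at [(array([228., 260.]), 0.68)] [([209.2, 249.5, 245.6, 275.9], 0.88)] [array([ 0.532, -0.029,  0.   ])]
yellow_mat [(array([239., 228.]), 0.49)] [([233.9, 218.3, 255.5, 241.4], 0.53)] [array([0.582, 0.037, 0.   ])]
green_mat [(array([273., 268.]), 0.94)] [([253.2, 259.6, 290.6, 282.0], 0.65)] [array([ 0.596, -0.081,  0.   ])]
pot [(array([256., 244.]), 0.61)] [([241.5, 222.0, 254.9, 254.5], 0.66)] [array([ 0.593, -0.018,  0.   ])]
tray [(array([158., 164.]), 0.64)] [([96.8, 138.4, 222.4, 197.5], 0.97)] [array([0.497, 0.311, 0.   ])]
scale [] [([197.1, 360.0, 349.4, 420.0], 0.82)] []
oil_bottle [(array([277., 160.]), 0.6)] [([264.9, 67.0, 290.1, 162.4], 0.85)] [array([0.755, 0.198, 0.   ])]
```

```bash
python3 - <<'E'
import cv2,numpy as np
a=cv2.imread('pics/top0.png');b=cv2.imread('pics/side0.png')
cv2.imwrite('pics/top0c.png',cv2.resize(a[110:340,110:500],None,fx=2,fy=2,interpolation=cv2.INTER_CUBIC))
E
```

```text
(no output)
```

View pics/top0c.png

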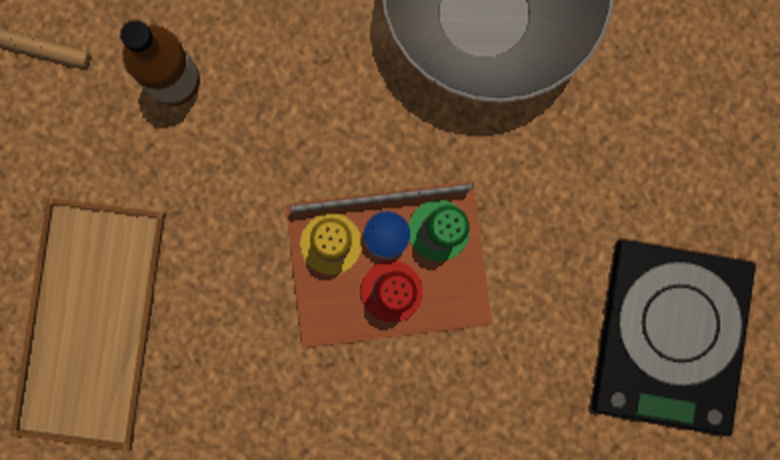

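View pics/side0.png

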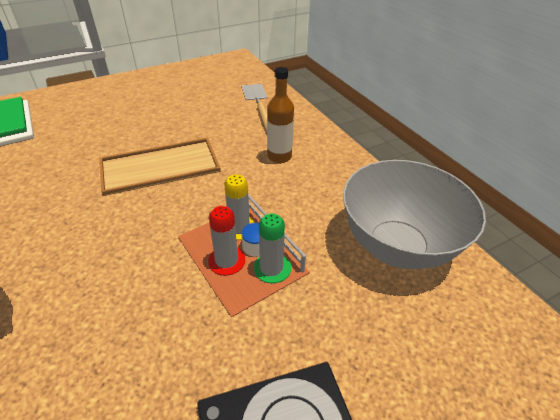

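```bash
cat >> h.py <<'E'
def lid(im,col,x0=0,x1=560,y0=0,y1=420):
    hsv=cv2.cvtColor(im,cv2.COLOR_RGB2HSV).astype(int); H,S,V=hsv[...,0],hsv[...,1],hsv[...,2]
    m={'red':((H<4)|(H>176))&(S>200),'yellow':(H>22)&(H<34)&(S>150)&(V>90),'green':(H>55)&(H<85)&(S>120),'blue':(H>105)&(H<125)&(S>120)}[col]
    q=np.zeros_like(m); q[y0:y1,x0:x1]=m[y0:y1,x0:x1]; return q
E
python3 - <<'E'
from h import *
im=cv2.imread('pics/top0.png')[:,:,::-1]
f=lambda c:(c[0]/2+110,c[1]/2+110)
# lid top discs (crop px) as seen by eye
for n,c,z in [('red',(396,292),.126),('yel',(331,237),.126),('grn',(449,226),.126),('pot',(386,234),.048),('redmat',(391,292),.006),('yelmat',(330,244),.006),('grnmat',(439,231),.006),('scale',(681,323),.03),('platf',(681,323.5),.03),('rail1',(291,211),.05),('rail2',(471,188),.05),('bowlrim',(480,100),.12)]:
    print(n,ray('top',f(c),z).round(4))
t=[ray('top',f(c),.012) for c in [(52,200),(163,212),(130,447),(16,437)]]
print('tray',np.round(t,3).tolist(),np.mean(t,0).round(4),np.linalg.norm(t[0]-t[1]),np.linalg.norm(t[1]-t[2]))
for c in ('red','yellow','green'):
    m=lid(im,c,200,400); ys,xs=np.nonzero(m); print(c,m.sum(),xs.min(),xs.max(),ys.min(),ys.max(), ray('top',((xs.min()+xs.max()+1)/2,(ys.min()+ys.max()+1)/2),.006).round(4))
# side check: project
for n,t in [('red_shaker',.126),('yellow_shaker',.126),('green_shaker',.126)]:
    pass
b=cv2.imread('pics/side0.png')[:,:,::-1]
for n,uv in [('red',(222,211.5)),('yellow',(236.5,180.5)),('green',(272,219.5))]: print('side',n,ray('side',uv,.126).round(4))
E
```

```text
red [ 0.5288 -0.0275  0.126 ]
yel [0.5838 0.0356 0.126 ]
grn [ 0.593  -0.0812  0.126 ]
pot [ 0.5897 -0.0217  0.048 ]
redmat [ 0.5279 -0.0276  0.006 ]
yelmat [0.5815 0.0386 0.006 ]
grnmat [ 0.5941 -0.0818  0.006 ]
scale [ 0.4906 -0.3363  0.03  ]
platf [ 0.49   -0.3363  0.03  ]
rail1 [0.6155 0.0789 0.05  ]
rail2 [ 0.6372 -0.113   0.05  ]
bowlrim [ 0.7196 -0.1159  0.12  ]
tray [[0.634, 0.344, 0.012], [0.619, 0.222, 0.012], [0.366, 0.257, 0.012], [0.378, 0.381, 0.012]] [0.4992 0.3011 0.012 ] 0.12344499874169501 0.2560967329766133
red 646 291 320 240 270 [ 0.529  -0.0288  0.006 ]
yellow 105 262 289 218 245 [0.5815 0.0364 0.006 ]
green 607 314 344 210 239 [ 0.5952 -0.0819  0.006 ]
side red [ 0.53   -0.0292  0.126 ]
side yellow [0.5823 0.0316 0.126 ]
side green [ 0.5934 -0.0823  0.126 ]
```

```bash
cat > d.py <<'E'
import sys
from h import *
o=bot.get_obs(); Rt=R.from_euler('xyz',o['tcp_rot'],degrees=True)
Rd=R.from_euler('xyz',[180,0,float(sys.argv[4]) if len(sys.argv)>4 else 6.3],degrees=True)
g=np.array([float(a) for a in sys.argv[1:4]])
print('t %.2f'%o['time'],'pos',o['ee_pos'].round(4),'rot',o['tcp_rot'].round(2),'F',o['wrist_force'].round(1),'open %.4f'%o['opening'])
print('shift cm',(Rt.inv().apply(g-o['ee_pos'])*100).round(2),'turn',(Rt.inv()*Rd).as_rotvec().round(3))
E
P="python3 -m pendant"
$P '[[[3.2,-2.4,0,0,0,0.09,100],[3.2,-2.4,0,0,0,0.09,100],[3.0,-2.6,0,0,0,0,100],[3.0,-2.6,0,0,0,0,100],[3.0,-2.6,0,0,0,0,100]]]'
python3 d.py .582 .0375 .2
```

```text
time: 2.52
ee_pos: [0.2878, -0.3783, 0.2289]
tcp_rot: [-179.9, 0.1, 5.1]
wrist_force: [0.6, -0.1, -0.8]
opening: 0.0857
t 2.52 pos [ 0.2878 -0.3783  0.2289] rot [-1.7994e+02  9.0000e-02  5.0800e+00] F [ 0.6 -0.1 -0.8] open 0.0857
shift cm [ 33.   -38.8    2.87] turn [-0.001  0.002 -0.021]
```

```bash
P="python3 -m pendant"
$P '[[[2.6,-3.1,0,0,0,-0.02,100],[2.6,-3.1,0,0,0,0,100],[2.6,-3.1,0,0,0,0,100],[2.6,-3.1,0,0,0,0,100],[2.6,-3.1,0.2,0,0,0,100]]]' >/dev/null
$P '[[[2.6,-3.1,0.2,0,0,0,100],[2.6,-3.1,0.2,0,0,0,100],[2.6,-3.1,0.2,0,0,0,100],[2.6,-3.1,0.2,0,0,0,100],[2.6,-3.1,0.2,0,0,0,100]]]' >/dev/null
python3 d.py .582 .0375 .2
```

```text
t 3.35 pos [ 0.5173 -0.0301  0.219 ] rot [179.85  -0.29   6.21] F [ 0.8 -1.4 -0.3] open 0.0854
shift cm [ 7.15 -6.02  1.92] turn [ 0.003 -0.005 -0.002]
```

```bash
P="python3 -m pendant"
$P '[[[2.8,-2.4,0.6,0,0,0,100],[2.8,-2.4,0.6,0,0,0,100],[1.5,-1.2,0.6,0,0,0,100],[0,0,0,0,0,0,100],[0,0,0,0,0,0,100]]]' >/dev/null
python3 d.py .582 .0375 .075
python3 - <<'E'
from h import *
snap('wrist','w1'); c=bot.get_calibration('wrist'); print(c)
E
```

```text
t 3.77 pos [0.5867 0.0494 0.1985] rot [179.9   -0.29   6.72] F [-0.9 -0.4  0.5] open 0.0854
shift cm [-0.67  1.11 12.35] turn [ 0.002 -0.005  0.007]
{'intrinsics': array([[349.62911058,   0.        , 279.28552588],
       [  0.        , 349.62911058, 210.49243505],
       [  0.        ,   0.        ,   1.        ]]), 'T_tool_cam': array([[ 2.21941890e-04, -9.50779857e-01, -3.09867092e-01,
         7.87490282e-02],
       [ 9.99999949e-01,  2.81880518e-04, -1.48658701e-04,
         4.02074564e-04],
       [ 2.28687195e-04, -3.09867043e-01,  9.50779871e-01,
        -1.42535511e-01],
       [ 0.00000000e+00,  0.00000000e+00,  0.00000000e+00,
         1.00000000e+00]])}
```

View pics/w1.png

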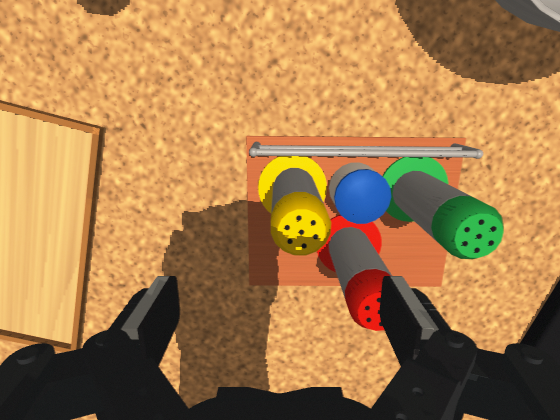

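```bash
cat >> h.py <<'E'
def wray(uv,z,o=None):
    o=o or bot.get_obs(); c=bot.get_calibration('wrist'); K=np.array(c['intrinsics']); T=np.array(c['T_tool_cam'])
    Rt=R.from_euler('xyz',o['tcp_rot'],degrees=True).as_matrix()
    d=Rt@T[:3,:3]@np.linalg.solve(K,[uv[0],uv[1],1]); p=o['ee_pos']+Rt@T[:3,3]
    return p+d*(z-p[2])/d[2]
E
python3 - <<'E'
from h import *
for n,uv,z in [('yel',(301,233),.126),('grn',(480,236),.126),('pot',(362,196),.048),('yelmat l',(258,187),.006),('yelmat r',(327,187),.006),('yel top',(292,156),.006),('rail l',(255,148),.05),('rail r',(478,153),.05)]: print(n,wray(uv,z).round(4))
E
```

```text
yel [0.5816 0.0336 0.126 ]
grn [ 0.5933 -0.0846  0.126 ]
pot [ 0.5922 -0.0233  0.048 ]
yelmat l [0.579  0.0687 0.006 ]
yelmat r [0.5869 0.0011 0.006 ]
yel top [0.6132 0.0393 0.006 ]
rail l [0.6229 0.073  0.05  ]
rail r [ 0.6404 -0.1116  0.05  ]
```

```bash
P="python3 -m pendant"
$P '[[[-0.6,1.3,0,0,0,0,100],[0,0,2.5,0,0,0,100],[0,0,2,0,0,0,100],[0,0,0,0,0,0,100]]]' >/dev/null
python3 d.py .582 .0355 .075
```

```text
t 4.15 pos [0.5806 0.0298 0.1555] rot [179.84  -0.53   6.51] F [-0.1  0.2 -0.8] open 0.0854
shift cm [ 0.13 -0.57  8.05] turn [ 0.003 -0.009  0.004]
```

```bash
P="python3 -m pendant"
$P '[[[0.1,-0.6,0,0,0.0,0,100],[0,0,2.5,0,-0.009,0,100],[0,0,2.5,0,0,0,100],[0,0,1.5,0,0,0,100],[0,0,0,0,0,0,100]]]' >/dev/null
python3 d.py .582 .0355 .075
```

```text
t 4.57 pos [0.5814 0.0316 0.0974] rot [179.79  -0.53   6.14] F [-1.3 -0.4  0.6] open 0.0855
shift cm [ 0.08 -0.39  2.24] turn [ 0.004 -0.009 -0.003]
```

```bash
P="python3 -m pendant"
$P '[[[0.1,-0.5,1.1,0,-0.01,0,100],[0,-0.1,1.1,0,0,0,100],[0,0,0,0,0,0,100],[0,0,0,0,0,0,40]]]' 40 >/dev/null
python3 d.py .582 .0355 .075
$P '[[[0,0,0,0,0,0,20],[0,0,0,0,0,0,20],[0,0,0,0,0,0,20],[0,0,0,0,0,0,20],[0,0,0,0,0,0,20]]]' 40
python3 d.py .582 .0355 .075
```

```text
t 4.90 pos [0.5834 0.0377 0.079 ] rot [179.78  -0.22   6.06] F [0.4 0.5 0.1] open 0.0758
shift cm [-0.17  0.2   0.4 ] turn [ 0.004 -0.004 -0.004]
time: 5.32
ee_pos: [0.5842, 0.0377, 0.0809]
tcp_rot: [179.8, -0.3, 6.1]
wrist_force: [0.3, 0.3, -3.4]
opening: 0.0413
t 5.32 pos [0.5842 0.0377 0.0809] rot [179.76  -0.33   6.08] F [ 0.3  0.3 -3.4] open 0.0413
shift cm [-0.24  0.2   0.59] turn [ 0.004 -0.006 -0.004]
```

```bash
P="python3 -m pendant"
$P '[[[0,0,-1.5,0,0,0,20],[0,0,-2.5,0,0,0,20],[0,0,-2.5,0,0,0,20],[0,-1.5,-1,0,0,0,20],[0,-3,0,0,0,0,20]]]' >/dev/null
python3 d.py .5735 .2906 .145
$P '[[[0.1,-3.5,0,0,0,0,20],[0.1,-3.5,0,0,0,0,20],[0.2,-3.5,0,0,0,0,20],[0.1,-3.5,0,0,0,0,20],[0.1,-2,0,0,0,0,20]]]' >/dev/null
python3 d.py .5735 .2906 .145
```

```text
t 5.73 pos [0.5781 0.0705 0.1554] rot [-1.798e+02  1.100e-01  6.860e+00] F [-0.3  0.2 -3.4] open 0.0414
shift cm [  2.17 -21.9    1.11] turn [-0.003  0.002  0.01 ]
t 6.15 pos [0.5703 0.1614 0.1601] rot [-1.7647e+02  1.6000e-01  1.4160e+01] F [-0.3 -0.6 -2.6] open 0.0412
shift cm [  3.47 -12.33   2.26] turn [-0.061  0.007  0.137]
```

```bash
P="python3 -m pendant"
$P '[[[0.7,-2.5,0,-0.03,0,0.03,20],[0.7,-2.5,0,-0.03,0,0.03,20],[0.7,-2.5,0,0,0,0.03,20],[0.7,-2,0,0,0,0.03,20],[0.2,-1.5,0,0,0,0,20]]]' >/dev/null
python3 d.py .5735 .2906 .145; python3 -c "
from h import *
print(bot.get_obs()['q'].round(1))"
```

```text
t 6.57 pos [0.5946 0.1927 0.1649] rot [-176.02    0.65   16.2 ] F [ 0.7  0.7 -2.9] open 0.0415
shift cm [ 0.73 -9.83  2.67] turn [-0.068  0.017  0.172]
[ 16.1  15.2  14.3  89.8   4.  179.9]
```

```bash
P="python3 -m pendant"
python3 d.py .5735 .2906 .145 35
$P '[[[0,0,0,-0.03,0.01,-0.11,20],[0,0,0,-0.03,0.01,-0.11,20],[0,0,0,0,0,-0.11,20],[0,0,0,0,0,0,20]]]' >/dev/null
python3 d.py .5735 .2906 .145 35
```

```text
t 6.57 pos [0.5946 0.1927 0.1649] rot [-176.02    0.65   16.2 ] F [ 0.7  0.7 -2.9] open 0.0415
shift cm [ 0.73 -9.83  2.67] turn [-0.071 -0.    -0.328]
t 6.90 pos [0.5954 0.1946 0.1636] rot [-179.59   -0.99   35.9 ] F [-0.6 -0.2 -3.2] open 0.0412
shift cm [ 3.82 -9.04  1.99] turn [-0.007 -0.017  0.016]
```

```bash
P="python3 -m pendant"
$P '[[[1.1,-2.7,0,-0.007,-0.017,0,20],[1.1,-2.7,0.3,0,0,0,20],[1.0,-2.2,0.7,0,0,0,20],[0.4,-0.9,1.0,0,0,0,20],[0,0,0,0,0,0,20]]]' >/dev/null
python3 d.py .5735 .2906 .079 35
```

```text
t 7.32 pos [0.5749 0.2873 0.1431] rot [-1.7988e+02  2.0000e-02  3.4720e+01] F [ 0.  -0.6 -4.5] open 0.0414
shift cm [ 0.07 -0.34  6.41] turn [-0.002  0.    -0.005]
```

```bash
P="python3 -m pendant"
$P '[[[0.1,-0.3,2,0,0,0,20],[0,0,2,0,0,0,20],[0,0,1.3,0,0,0,20],[0,0,0.5,0,0,0,20],[0,0,0.2,0,0,0,20]]]' >/dev/null
python3 d.py .5735 .2906 .079 35
```

```text
t 7.73 pos [0.5747 0.2882 0.0815] rot [-1.7987e+02  3.0000e-02  3.4100e+01] F [-0.2 -0.3 -3. ] open 0.0412
shift cm [ 0.03 -0.26  0.25] turn [-0.002  0.    -0.016]
```

```bash
P="python3 -m pendant"
$P '[[[0,0,0.2,0,0,0,20],[0,0,0.1,0,0,0,20],[0,0,0.1,0,0,0,20],[0,0,0,0,0,0,20]]]'
python3 d.py .5735 .2906 .079 35
```

```text
time: 8.07
ee_pos: [0.5759, 0.2868, 0.0793]
tcp_rot: [-179.9, -0.1, 33.9]
wrist_force: [-0.6, -0.2, -3.0]
opening: 0.0412
t 8.07 pos [0.5759 0.2868 0.0793] rot [-1.7988e+02 -7.0000e-02  3.3870e+01] F [-0.6 -0.2 -3. ] open 0.0412
shift cm [ 0.01 -0.45  0.04] turn [-0.002 -0.001 -0.02 ]
```

```bash
P="python3 -m pendant"
$P '[[[0,0,0.15,0,0,0,20],[0,0,0.15,0,0,0,20],[0,0,0,0,0,0,20]]]' | sed -n 2,4p
$P '[[[0,0,0.0,0,0,0,60],[0,0,0,0,0,0,100],[0,0,0,0,0,0,100],[0,0,0,0,0,0,100],[0,0,0,0,0,0,100]]]' |sed -n 2,5p
```

```text
ee_pos: [0.5772, 0.2872, 0.0791]
tcp_rot: [-179.9, -0.3, 33.8]
wrist_force: [-0.4, -0.4, -3.4]
ee_pos: [0.578, 0.2878, 0.0807]
tcp_rot: [-179.9, -0.5, 33.9]
wrist_force: [0.4, 0.6, 0.4]
opening: 0.0855
```

```bash
P="python3 -m pendant"
$P '[[[0,0,-3,0,0,0,100],[0,0,-4,0,0,0,100],[0,0,-2.5,0,0,-0.11,100],[0,0,0,0,0,-0.12,100],[0,0,0,0,0,-0.12,100]]]' >/dev/null
$P '[[[0,0,0,0,0,-0.12,100],[0,0,0,0,0,-0.12,100],[0,0,0,0,0,-0.12,100],[0,0,0,0,0,-0.12,100],[0,0,0,0,0,-0.12,100]]]'  >/dev/null
python3 d.py .529 -.0288 .16 186.3
```

```text
t 9.57 pos [0.5769 0.2873 0.1804] rot [179.63  -0.31  90.26] F [ 0.4 -0.2  0.5] open 0.0854
shift cm [-31.6   -4.95   1.83] turn [ 9.000e-03  1.000e-03 -1.676e+00]
```

```bash
P="python3 -m pendant"
$P '[[[-2.9,-0.45,0,0,0,-0.12,100],[-2.8,-0.8,0,0,0,-0.12,100],[-2.7,-1.1,0,0,0,-0.12,100],[-2.5,-1.5,0,0,0,-0.12,100],[-2.3,-1.8,0,0,0,-0.12,100]]]' >/dev/null
python3 d.py .529 -.0288 .16 186.3
```

```text
t 9.98 pos [0.5541 0.1435 0.1774] rot [ 1.7953e+02 -1.0000e-01  1.2609e+02] F [ 0.4 -0.1 -0.5] open 0.0851
shift cm [-12.45 -12.19   1.62] turn [ 0.008  0.003 -1.051]
```

```bash
P="python3 -m pendant"
$P '[[[-1.9,-1.9,0,0,0,-0.12,100],[-1.6,-2.1,0,0,0,-0.12,100],[-1.4,-2.3,0,0,0,-0.12,100],[-1.1,-2.4,0,0,0,-0.12,100],[-0.8,-2.5,0,0,0,-0.12,100]]]' >/dev/null
python3 d.py .529 -.0288 .16 186.3
```

```text
t 10.40 pos [0.5325 0.0056 0.1771] rot [179.53   0.28 161.87] F [-0.9 -0.3  0.7] open 0.0855
shift cm [-0.73 -3.39  1.68] turn [ 0.007  0.007 -0.426]
```

```bash
P="python3 -m pendant"
$P '[[[-0.4,-1.5,0,0,0,-0.12,100],[0,-1,0,0,0,-0.12,100],[0,0,0,0,0,-0.12,100],[0,0,0,0.007,0.007,-0.06,100],[0,0,0,0,0,0,100]]]' >/dev/null
python3 d.py .529 -.0288 .081 186.3
```

```text
t 10.82 pos [ 0.5283 -0.0271  0.1779] rot [-1.7982e+02  1.2000e-01 -1.7290e+02] F [-0.7  0.2 -0.3] open 0.0855
shift cm [-0.03 -0.15  9.69] turn [-0.003  0.002  0.014]
```

Aligned over red. Descend and grip.

```bash
P="python3 -m pendant"
$P '[[[0,-0.2,3,0,0,0,100],[0,0,3,0,0,0,100],[0,0,2.5,0,0,0,100],[0,0,1,0,0,0,100],[0,0,0,0,0,0,100]]]' >/dev/null
python3 d.py .529 -.0288 .081 186.3
$P '[[[0,0,0,0,0,0,20],[0,0,0,0,0,0,20],[0,0,0,0,0,0,20],[0,0,0,0,0,0,20],[0,0,0,0,0,0,20]]]' 40 >/dev/null
python3 d.py .529 -.0288 .081 186.3
```

```text
t 11.23 pos [ 0.5305 -0.029   0.0819] rot [-179.82    0.47 -173.49] F [-0.4 -0.3 -0. ] open 0.0855
shift cm [0.15 0.04 0.09] turn [-0.003  0.008  0.004]
t 11.65 pos [ 0.5324 -0.0287  0.0868] rot [-179.78    0.74 -173.61] F [-0.  -0.3 -3. ] open 0.0409
shift cm [0.34 0.03 0.57] turn [-0.004  0.013  0.002]
```

```bash
P="python3 -m pendant"
$P '[[[0,0,-2,0,-0.006,0,20],[0,0,-2.5,0,-0.006,0,20],[0,1.5,-2,0,0,0,20],[0,3,0,0,0,0,20],[0,3.5,0,0,0,0,20]]]' >/dev/null
$P '[[[0,3.5,0,0,0,0,20],[0,3.5,0,0,0,0,20],[0,3.5,0,0,0,0,20],[0,3.5,0,0,0,0,20],[0,3,0,0,0,0,20]]]' >/dev/null
python3 d.py .4992 .3011 .14 186.3
```

```text
t 12.48 pos [0.5042 0.2248 0.1578] rot [-179.8     1.74 -174.29] F [ 1.4  0.5 -1.9] open 0.0409
shift cm [-0.21  7.65  1.77] turn [-0.004  0.03  -0.01 ]
```

```bash
P="python3 -m pendant"
$P '[[[-0.1,2.5,0,0,0.03,-0.01,20],[-0.1,2.3,0,0,0,0,20],[0,1.4,1,0,0,0,20],[0,0,1,0,0,0,20],[0,0,0,0,0,0,20]]]' >/dev/null
python3 d.py .4992 .3011 .085 186.3
```

```text
t 12.90 pos [0.4975 0.2967 0.1381] rot [-1.7990e+02  4.0000e-02 -1.7327e+02] F [-0.9 -0.4 -3.1] open 0.0408
shift cm [-0.21  0.42  5.31] turn [-0.002  0.001  0.007]
```

```bash
P="python3 -m pendant"
$P '[[[-0.2,0.4,2,0,0,0,20],[0,0,2,0,0,0,20],[0,0,1,0,0,0,20],[0,0,0.5,0,0,0,20],[0,0,0.3,0,0,0,20]]]' >/dev/null
python3 d.py .4992 .3011 .080 186.3
$P '[[[0,0,0.3,0,0,0,20],[0,0,0.2,0,0,0,20],[0,0,0.2,0,0,0,20],[0,0,0.2,0,0,0,20]]]'|sed -n 2,4p
```

```text
t 13.32 pos [0.5011 0.2986 0.0835] rot [ 179.99    0.36 -173.42] F [-8.7 -2.9 36.7] open 0.0410
shift cm [0.16 0.27 0.34] turn [0.    0.006 0.005]
ee_pos: [0.5036, 0.2981, 0.0837]
tcp_rot: [179.7, 0.9, -173.6]
wrist_force: [-5.5, -0.6, 12.3]
```

```bash
P="python3 -m pendant"
$P '[[[0,0,0,0,0,0,60],[0,0,0,0,0,0,100],[0,0,0,0,0,0,100],[0,0,0,0,0,0,100],[0,0,0,0,0,0,100]]]' |sed -n 2,5p
$P '[[[0,0,-3,0,0.01,0,100],[0,0,-4,0,0,0,100],[0,-2,-1,0,0,0,100],[0,-3.5,0,0,0,0,100],[0,-3.5,0,0,0,0,100]]]' >/dev/null
python3 d.py .594 -.082 .16 186.3
```

```text
ee_pos: [0.505, 0.2972, 0.0857]
tcp_rot: [179.6, 1.1, -173.7]
wrist_force: [0.5, 0.3, 0.3]
opening: 0.0853
t 14.48 pos [0.5125 0.209  0.1657] rot [ 179.72    0.2  -173.23] F [ 1.4  0.2 -0.4] open 0.0855
shift cm [ -4.66 -29.86   0.44] turn [0.005 0.004 0.008]
```

```bash
P="python3 -m pendant"
$P '[[[-0.6,-3.8,0,0,0,0,100],[-0.6,-3.8,0,0,0,0,100],[-0.6,-3.8,0,0,0,0,100],[-0.6,-3.8,0,0,0,0,100],[-0.5,-3.5,0,0,0,0,100]]]' >/dev/null
python3 d.py .594 -.082 .16 186.3
$P '[[[-0.6,-3.3,0,0,0,0,100],[-0.6,-3.0,0,0,0,0,100],[-0.5,-2,0,0,0,0,100],[-0.3,-1,0,0,0,0,100],[0,0,0,0,0,0,100]]]' >/dev/null
python3 d.py .594 -.082 .081 186.3
```

```text
t 14.90 pos [0.5641 0.0196 0.1663] rot [ 179.71    0.36 -172.97] F [ 0.7 -0.  -0.2] open 0.0855
shift cm [ -1.72 -10.45   0.58] turn [0.005 0.006 0.013]
t 15.32 pos [ 0.5966 -0.0821  0.1647] rot [ 179.78    0.3  -173.39] F [ 1.   0.7 -0.3] open 0.0855
shift cm [0.3  0.01 8.37] turn [0.004 0.005 0.005]
```

```bash
P="python3 -m pendant"
$P '[[[0.3,0,2.5,0,0.005,0,100],[0,0,3,0,0,0,100],[0,0,2,0,0,0,100],[0,0,0.8,0,0,0,100],[0,0,0.2,0,0,0,100]]]' >/dev/null
python3 d.py .594 -.082 .081 186.3
$P '[[[0,0,0.3,0,0,0,20],[0,0,0.3,0,0,0,20],[0,0,0.2,0,0,0,20],[0,0,0,0,0,0,20],[0,0,0,0,0,0,20]]]' 40 >/dev/null
python3 d.py .594 -.082 .081 186.3
```

```text
t 15.73 pos [ 0.5941 -0.0784  0.0782] rot [ 1.7975e+02  1.5000e-01 -1.7332e+02] F [-0.4 -0.3 -0.2] open 0.0854
shift cm [ 0.05 -0.35 -0.28] turn [0.004 0.003 0.007]
t 16.15 pos [ 0.5953 -0.0763  0.0731] rot [ 179.8     0.34 -173.17] F [ 0.5  1.1 -2. ] open 0.0414
shift cm [ 0.19 -0.55 -0.79] turn [0.003 0.006 0.009]
```

```bash
P="python3 -m pendant"
$P '[[[0,0,-2,0,0.006,0,20],[0,0,-3,0,0,0,20],[0.6,1.5,-2,0,0,0,20],[1.4,3,0,0,0,0,20],[1.5,3.3,0,0,0,0,20]]]' >/dev/null
$P '[[[1.5,3.3,0,0,0,0,20],[1.5,3.3,0,0,0,0,20],[1.5,3.3,0,0,0,0,20],[1.5,3.3,0,0,0,0,20],[1.3,3.3,0,0,0,0,20]]]' >/dev/null
python3 d.py .425 .3116 .14 186.3
```

```text
t 16.98 pos [0.457  0.1551 0.1492] rot [ 1.7973e+02  1.7000e-01 -1.7383e+02] F [ 0.8  0.5 -2.6] open 0.0415
shift cm [ 1.5  15.9   0.99] turn [ 0.005  0.003 -0.002]
```

```bash
P="python3 -m pendant"
$P '[[[0.5,3.5,0,0,0,0,20],[0.5,3.5,0,0,0,0,20],[0.3,3.3,0,0,0,0,20],[0.2,3,0,0,0,0,20],[0,1.5,0,0,0,0,20]]]' >/dev/null
python3 d.py .425 .3116 .14 186.3
$P '[[[0,0.5,0,0,0,0,20],[0,0,2,0,0,0,20],[0,0,2,0,0,0,20],[0,0,1.5,0,0,0,20],[0,0,0,0,0,0,20]]]' >/dev/null
python3 d.py .425 .3116 .071 186.3
```

```text
t 17.40 pos [0.4204 0.3096 0.1533] rot [ 179.53    0.39 -173.74] F [ 1.   0.4 -3.3] open 0.0415
shift cm [-0.47  0.13  1.33] turn [ 0.008  0.007 -0.001]
t 17.82 pos [0.4199 0.319  0.0987] rot [ 179.4     0.56 -173.42] F [-0.3 -0.5 -3.3] open 0.0409
shift cm [-0.4  -0.82  2.77] turn [0.01  0.01  0.005]
```

```bash
P="python3 -m pendant"
$P '[[[-0.3,-0.8,1,0.01,0.01,0,20],[0,0,1,0,0,0,20],[0,0,0.5,0,0,0,20],[0,0,0.3,0,0,0,20],[0,0,0.2,0,0,0,20]]]' >/dev/null
python3 d.py .425 .3116 .071 186.3
```

```text
t 18.23 pos [0.4265 0.309  0.0702] rot [-1.8000e+02  1.5000e-01 -1.7359e+02] F [-4.3 -7.1 17.5] open 0.0413
shift cm [ 0.12  0.28 -0.08] turn [-0.     0.003  0.002]
```

```bash
P="python3 -m pendant"
$P '[[[0,0,0,0,0,0,60],[0,0,0,0,0,0,100],[0,0,0,0,0,0,100],[0,0,0,0,0,0,100],[0,0,0,0,0,0,100]]]' |sed -n 2,5p
$P '[[[0,0,-3.5,0,0,0,100],[0,0,-4,0,0,0,100],[0,-2,-2,0,0,0,100],[-1.4,-3.3,0,0,0,0,100],[-1.4,-3.5,0,0,0,0,100]]]' >/dev/null
$P '[[[-1.5,-3.5,0,0,0,0,100],[-1.5,-3.5,0,0,0,0,100],[-1.5,-3.5,0,0,0,0,100],[-1.5,-3.5,0,0,0,0,100],[-1.4,-3,0,0,0,0,100]]]' >/dev/null
python3 d.py .59 -.0227 .15 186.3
python3 - <<'E'
from h import *
im=snap('top','top1'); cv2.imwrite('pics/top1c.png',cv2.resize(im[110:340,110:500,::-1],None,fx=2,fy=2,interpolation=cv2.INTER_CUBIC))
E
```

```text
ee_pos: [0.4283, 0.3097, 0.0731]
tcp_rot: [179.8, 0.4, -173.6]
wrist_force: [-0.9, -0.5, 0.1]
opening: 0.085
t 19.48 pos [0.5606 0.0604 0.1744] rot [ 179.81    0.63 -172.89] F [0.1 0.6 0.6] open 0.0853
shift cm [-1.86 -8.61  2.43] turn [0.003 0.011 0.014]
```

View pics/top1c.png

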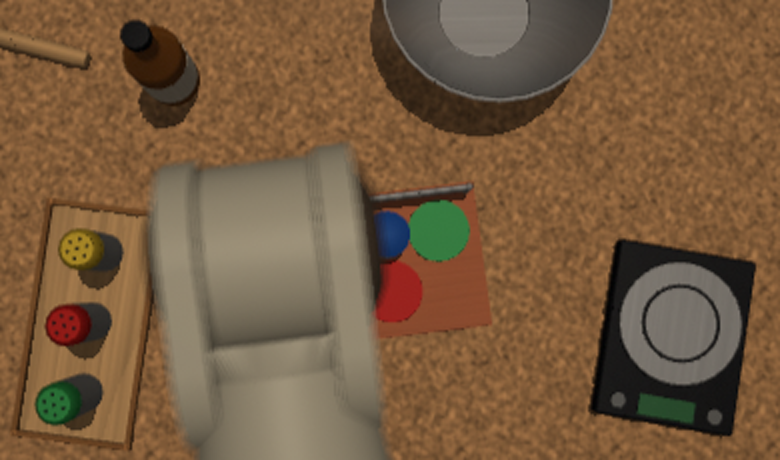

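```bash
P="python3 -m pendant"
$P '[[[-0.6,-2.9,0,0,0.01,0.01,100],[-0.6,-2.9,0,0,0,0,100],[-0.4,-1.7,0,0,0,0,100],[-0.2,-0.8,0,0,0,0,100],[0,0,0,0,0,0,100]]]' >/dev/null
python3 d.py .590 -.0227 .012 186
python3 - <<'E'
from h import *
o=bot.get_obs(); im=snap('wrist','w2')
m=lid(im,'blue'); n,l,s,c=cv2.connectedComponentsWithStats(m.astype(np.uint8)); i=1+np.argmax(s[1:,4]); print(s[i],c[i])
u=s[i]; print('pot',wray((u[0]+u[2]/2,u[1]+u[3]/2),.047,o).round(4))
for col in('red','yellow','green'):
    m=lid(im,col); n,l,s,c=cv2.connectedComponentsWithStats(m.astype(np.uint8)); i=1+np.argmax(s[1:,4]); u=s[i]; print(col,u,wray((u[0]+u[2]/2,u[1]+u[3]/2),.006,o).round(4))
E
```

```text
t 19.95 pos [ 0.5926 -0.0306  0.1728] rot [ 1.7989e+02  4.0000e-02 -1.7389e+02] F [-0.1 -0.9 -0.5] open 0.0855
shift cm [ 0.18  0.78 16.09] turn [0.002 0.001 0.002]
[ 257  168   60   59 2803] [286.25437032 197.09026044]
pot [ 0.5883 -0.0249  0.047 ]
red [ 248   75   79   82 5041] [ 0.5278 -0.0304  0.006 ]
yellow [ 316  148   74   73 4202] [0.5813 0.0356 0.006 ]
green [ 184  148   74   73 4204] [ 0.594  -0.0836  0.006 ]
```

View pics/w2.png

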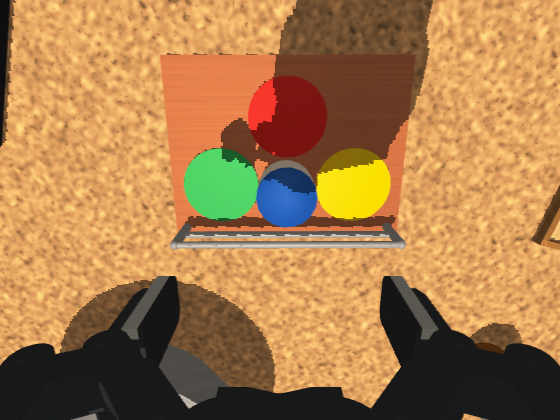

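```bash
P="python3 -m pendant"
$P '[[[0.3,0.7,3,0,0,0,100],[0,0,3.5,0,0,0,100],[0,0,3.5,0,0,0,100],[0,0,2.5,0,0,0,100],[0,0,0,0,0,0,100]]]' >/dev/null
python3 d.py .589 -.0238 .012 186
```

```text
t 20.42 pos [ 0.5888 -0.0162  0.0469] rot [ 179.84    0.42 -173.6 ] F [-0.4 -0.3 -0.5] open 0.0854
shift cm [ 0.09 -0.76  3.48] turn [0.003 0.007 0.007]
```

```bash
P="python3 -m pendant"
$P '[[[0.0,-0.7,0,0,0.007,0.007,100],[0,0,0,0,0,0,100],[0,0,0,0,0,0,100]]]' >/dev/null
python3 d.py .589 -.0238 .012 186
```

```text
t 20.67 pos [ 0.5894 -0.021   0.0496] rot [ 1.7982e+02  1.0000e-02 -1.7384e+02] F [ 0.5  0.3 -0.1] open 0.0852
shift cm [ 0.07 -0.29  3.76] turn [0.003 0.    0.003]
```

```bash
P="python3 -m pendant"
$P '[[[0,0,1.2,0,0,0,100],[0,0,1.2,0,0,0,100],[0,0,0.8,0,0,0,100],[0,0,0.2,0,0,0,100]]]' >/dev/null
python3 d.py .589 -.0238 .012 186
```

```text
t 21.00 pos [ 0.5929 -0.0208  0.0182] rot [ 179.88    0.51 -173.85] F [ 0.6  0.1 -0.4] open 0.0851
shift cm [ 0.42 -0.26  0.61] turn [0.002 0.009 0.003]
```

```bash
P="python3 -m pendant"
$P '[[[0.4,-0.3,0.5,0,0.009,0,100],[0.1,0,0.2,0,0,0,60],[0,0,0,0,0,0,20],[0,0,0,0,0,0,20],[0,0,0,0,0,0,20]]]' 40 >/dev/null
python3 d.py .589 -.0238 .012 186
$P '[[[0,0,0,0,0,0,20],[0,0,0,0,0,0,20],[0,0,0,0,0,0,20]]]' 40 >/dev/null
python3 d.py .589 -.0238 .012 186
```

```text
t 21.42 pos [ 0.5871 -0.025   0.0093] rot [ 1.7987e+02 -1.7000e-01 -1.7388e+02] F [-0.1 -0.6 -2.2] open 0.0491
shift cm [-0.2   0.1  -0.27] turn [ 0.002 -0.003  0.002]
t 21.67 pos [ 0.587  -0.025   0.0093] rot [ 179.86   -0.18 -173.88] F [ 0.2  0.6 -2. ] open 0.0494
shift cm [-0.21  0.1  -0.27] turn [ 0.002 -0.003  0.002]
```

```bash
P="python3 -m pendant"
$P '[[[0,0,-2,0,0,0,20],[0,0,-3,0,0,0,20],[0,0,-3,0,0,0,20],[1,-2.2,-1,0,0,0,20],[1.4,-3.1,0,0,0,0,20]]]' >/dev/null
$P '[[[1.4,-3.1,0,0,0,0,20],[1.4,-3.1,0,0,0,0,20],[1.4,-3.1,0,0,0,0,20],[1.4,-3.1,0,0,0,0,20],[1.4,-3.1,0,0,0,0,20]]]' >/dev/null
python3 d.py .488 -.338 .1 186
```

```text
t 22.50 pos [ 0.5152 -0.2441  0.1029] rot [ 179.86   -0.19 -173.22] F [ 1.3 -0.7 -3.3] open 0.0488
shift cm [ 3.81 -9.    0.29] turn [ 0.002 -0.003  0.014]
```

```bash
P="python3 -m pendant"
$P '[[[1.3,-3,0,0,0,0,20],[1.2,-3,0,0,0,0,20],[0.6,-1.5,0,0,0,0.014,20],[0,0,0,0,0,0,20],[0,0,0,0,0,0,20]]]' >/dev/null
python3 d.py .488 -.338 .1 186
python3 - <<'E'
from h import *
o=bot.get_obs(); snap('wrist','w3')
print(bot.mark_of('wrist','scale'), bot.mark_of('wrist','pot'))
for p in bot.masks_of('wrist','scale')[:1]: print(p['extent'])
E
```

```text
t 22.92 pos [ 0.4885 -0.3322  0.1027] rot [ 179.94   -0.22 -174.45] F [ 0.4  0.2 -2.9] open 0.0491
shift cm [ 0.11 -0.57  0.27] turn [ 0.001 -0.004 -0.008]
[{'uv': [273.0, 212.9], 'confidence': 0.84}] [{'uv': [280.6, 281.8], 'confidence': 0.85}]
[146.1, 15.2, 433.5, 303.2]
```

View pics/w3.png

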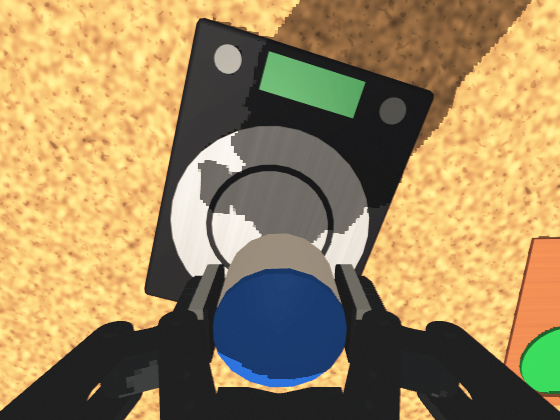

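```bash
python3 - <<'E'
from h import *
from scipy.optimize import least_squares
o=bot.get_obs(); im=cv2.imread('pics/w3.png')
print('mark',wray((273,212.9),0,o).round(4))
for name,r,pts in [('ring',.042,[(206.5,225),(334,228),(270,165)]),('plat',.065,[(170.5,215),(369.5,215),(270,125.5)])]:
    Q=np.array([wray(p,.03,o)[:2] for p in pts])
    s=least_squares(lambda c:np.hypot(*(Q-c[:2]).T)-c[2],[.49,-.336,r]).x; print(name,s.round(4))
    s=least_squares(lambda c:np.hypot(*(Q-c[:2]).T)-r,[.49,-.336]); print(name,s.x.round(4),s.fun.round(4))
E
python3 d.py .488 -.338 .0363 186
```

```text
mark [ 0.4911 -0.3352  0.    ]
ring [ 0.492  -0.3364  0.0419]
ring [ 0.492  -0.3364] [-0.0001 -0.0001  0.    ]
plat [ 0.4914 -0.3366  0.0653]
plat [ 0.491  -0.3366] [ 0.0003  0.0003 -0.0001]
t 23.12 pos [ 0.4894 -0.3305  0.1029] rot [ 179.95   -0.21 -174.28] F [-0.3 -0.2 -2.2] open 0.0489
shift cm [ 0.19 -0.74  6.66] turn [ 0.001 -0.004 -0.005]
```

```bash
P="python3 -m pendant"
$P '[[[0,-0.7,0,0,0,0,20],[0,0,2,0,0,0,20],[0,0,2,0,0,0,20],[0,0,1,0,0,0,20],[0,0,0,0,0,0,20]]]' >/dev/null
python3 d.py .489 -.337 .0363 186
```

```text
t 23.53 pos [ 0.4932 -0.3356  0.0532] rot [-1.7991e+02 -2.0000e-02 -1.7387e+02] F [-0.3  0.3 -3.2] open 0.0490
shift cm [ 0.43 -0.09  1.69] turn [-0.002 -0.     0.002]
```

```bash
P="python3 -m pendant"
$P '[[[0.4,-0.1,0.7,0,0,0,20],[0,0,0.5,0,0,0,20],[0,0,0.3,0,0,0,20],[0,0,0.2,0,0,0,20],[0,0,0,0,0,0,20]]]' >/dev/null
python3 d.py .489 -.337 .0363 186
```

```text
t 23.95 pos [ 0.4899 -0.337   0.0367] rot [-1.7985e+02  5.0000e-02 -1.7379e+02] F [-0.8 -0.4 -2.1] open 0.0491
shift cm [0.09 0.01 0.04] turn [-0.003  0.001  0.004]
```

```bash
P="python3 -m pendant"
$P '[[[0,0,0.1,0,0,0,20],[0,0,0.1,0,0,0,20],[0,0,0.1,0,0,0,20]]]' |sed -n 2,4p
$P '[[[0,0,0,0,0,0,50],[0,0,0,0,0,0,100],[0,0,0,0,0,0,100],[0,0,0,0,0,0,100],[0,0,0,0,0,0,100]]]' |sed -n 2,5p
$P '[[[0,0,-2,0,0,0,100],[0,0,-4,0,0,0,100],[0,0,-4,0,0,0,100],[0,0,-3,0,0,0,100],[0,0,0,0,0,0,100]]]' >/dev/null
python3 d.py .4283 .309 .16 186.3
python3 - <<'E'
from h import *
o=bot.get_obs(); im=snap('wrist','w4'); snap('top','top2')
m=lid(im,'blue'); n,l,s,c=cv2.connectedComponentsWithStats(m.astype(np.uint8)); i=1+np.argmax(s[1:,4]); u=s[i]; print(u,wray((u[0]+u[2]/2,u[1]+u[3]/2),.074,o).round(4))
E
```

```text
ee_pos: [0.4905, -0.3373, 0.0363]
tcp_rot: [-179.8, 0.2, -173.8]
wrist_force: [-3.4, 2.5, 4.0]
ee_pos: [0.4915, -0.3381, 0.0378]
tcp_rot: [-179.6, 0.3, -173.8]
wrist_force: [-0.6, -0.2, 0.5]
opening: 0.085
t 25.03 pos [ 0.489  -0.3363  0.1697] rot [-1.7988e+02  2.0000e-02 -1.7379e+02] F [ 1.6 -0.1  0.2] open 0.0853
shift cm [-0.94 64.81  0.84] turn [-0.002  0.    -0.002]
[ 245  185   67   64 3391] [ 0.4915 -0.3371  0.074 ]
```

View pics/w4.png

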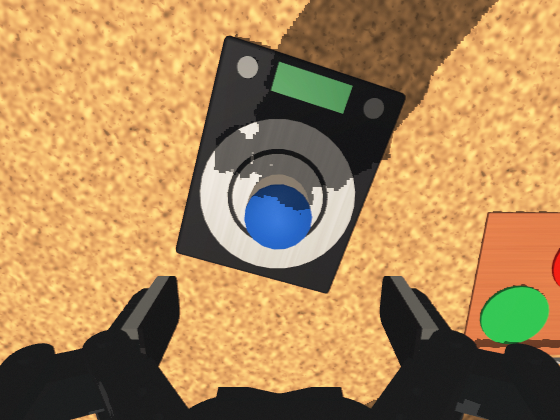

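```bash
P="python3 -m pendant"
$P '[[[0,2.5,0,0,0,0,100],[0,3.9,0,0,0,0,100],[0,3.9,0,0,0,0,100],[0,3.9,0,0,0,0,100],[0,3.9,0,0,0,0,100]]]' >/dev/null
$P '[[[0,3.9,0,0,0,0,100],[0,3.9,0,0,0,0,100],[0,3.9,0,0,0,0,100],[0,3.9,0,0,0,0,100],[0,3.9,0,0,0,0,100]]]' >/dev/null
python3 d.py .4283 .309 .16 186.3
```

```text
t 25.97 pos [0.4406 0.0473 0.1476] rot [ 179.6    -1.26 -174.49] F [1.3 0.5 0.6] open 0.0853
shift cm [-1.26 26.18 -1.09] turn [ 0.007 -0.022 -0.014]
```

```bash
P="python3 -m pendant"
$P '[[[-0.2,3.8,-0.6,0,-0.02,0,100],[-0.2,3.8,-0.6,0,0,0,100],[-0.2,3.8,-0.5,0,0,0,100],[-0.2,3.8,0,0,0,0,100],[-0.2,3.8,0,0,0,0,100]]]' >/dev/null
python3 d.py .4283 .309 .165 186.3
$P '[[[-0.1,2.6,-0.2,0,0,0,100],[-0.1,2,0,0,0,0,100],[0,0.8,0,0,0,0,100],[0,0,0,0,0,0,100],[0,0,0,0,0,0,100]]]' >/dev/null
python3 d.py .4283 .309 .165 186.3
python3 - <<'E'
from h import *
o=bot.get_obs(); im=snap('wrist','w5')
for col in('red','yellow','green'):
    m=lid(im,col); n,l,s,c=cv2.connectedComponentsWithStats(m.astype(np.uint8)); i=1+np.argmax(s[1:,4]); u=s[i]; print(col,u,wray((u[0]+u[2]/2,u[1]+u[3]/2),.12,o).round(4))
E
```

```text
t 26.38 pos [0.4262 0.2459 0.1583] rot [ 179.71   -0.58 -174.49] F [ 1.4  0.  -0.5] open 0.0855
shift cm [-0.81  6.26 -0.65] turn [ 0.005 -0.01  -0.014]
t 26.80 pos [0.4182 0.3078 0.1517] rot [ 179.96   -1.14 -173.98] F [ 0.4 -0.2  0.9] open 0.0854
shift cm [-0.99  0.02 -1.35] turn [ 0.001 -0.02  -0.005]
red [ 217  324   66   68 3442] [0.4887 0.2971 0.12  ]
yellow [  0 308  20  53 749] [0.4869 0.1554 0.12  ]
green [ 242  214   72   78 4247] [0.4187 0.3068 0.12  ]
```

View pics/w5.png

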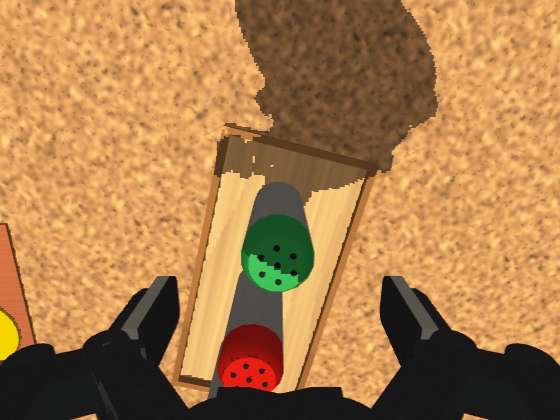

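```bash
python3 - <<'E'
from h import *
print(wray((277.5,263),.124).round(4), wray((249,374),.124).round(4))
# top view for comparison (pics/top1 crop coords)
f=lambda c:(c[0]/2+110,c[1]/2+110)
for n,c in [('yel',(78,248)),('red',(66,324)),('grn',(56,402))]: print(n,ray('top',f(c),.122).round(4))
E
```

```text
[0.4228 0.3065 0.124 ] [0.4969 0.2971 0.124 ]
yel [0.5768 0.2869 0.122 ]
red [0.5021 0.2982 0.122 ]
grn [0.4264 0.3073 0.122 ]
```

```bash
P="python3 -m pendant"
$P '[[[-0.6,0,1.5,0,-0.02,0,100],[0,0,2.5,0,0,0,100],[0,0,2,0,0,0,100],[0,0,0.7,0,0,0,100],[0,0,0,0,0,0,100]]]' >/dev/null
python3 d.py .425 .3075 .077 186.3
```

```text
t 27.27 pos [0.4259 0.3018 0.0826] rot [ 1.7999e+02  1.4000e-01 -1.7443e+02] F [-0.4 -0.4  0.4] open 0.0854
shift cm [0.04 0.58 0.56] turn [ 0.     0.002 -0.013]
```

```bash
P="python3 -m pendant"
$P '[[[0,0.6,0.5,0,0,-0.013,100],[0,0,0.1,0,0,0,60],[0,0,0,0,0,0,20],[0,0,0,0,0,0,20],[0,0,0,0,0,0,20]]]' 40 >/dev/null
$P '[[[0,0,0,0,0,0,20],[0,0,0,0,0,0,20]]]' 40 >/dev/null
python3 d.py .425 .3075 .075 186.3
$P '[[[0,0,-2,0,0,0,20],[0,0,-3,0,0,0,20],[0,-2,-2,0,0,0,20],[-0.8,-3,0,0,0,0,20],[-1.4,-3.3,0,0,0,0,20]]]' >/dev/null
python3 d.py .594 -.083 .14 186.3
```

```text
t 27.85 pos [0.4272 0.3076 0.0805] rot [ 179.87    0.36 -173.74] F [ 0.8  0.7 -3. ] open 0.0406
shift cm [0.22 0.01 0.55] turn [ 0.002  0.006 -0.001]
t 28.27 pos [0.4551 0.229  0.1516] rot [ 1.7994e+02  1.1000e-01 -1.7327e+02] F [ 0.9  0.6 -3.4] open 0.0412
shift cm [-10.14 -32.62   1.14] turn [0.001 0.002 0.008]
```

```bash
P="python3 -m pendant"
$P '[[[-1.2,-3.6,0,0,0,0,20],[-1.2,-3.6,0,0,0,0,20],[-1.2,-3.6,0,0,0,0,20],[-1.2,-3.6,0,0,0,0,20],[-1.2,-3.6,0,0,0,0,20]]]' >/dev/null
python3 d.py .5955 -.083 .14 186.3
$P '[[[-1.2,-3.5,0,0,0,0,20],[-1.1,-3.5,0,0,0,0,20],[-1.0,-3,0,0,0,0,20],[-0.5,-1.2,0,0,0,0,20],[0,0,0,0,0,0,20]]]' >/dev/null
python3 d.py .5955 -.083 .0825 186.3
```

```text
t 28.68 pos [0.5384 0.051  0.1531] rot [ 179.89    0.27 -172.97] F [-0.2  0.2 -2.1] open 0.0407
shift cm [ -4.02 -14.     1.3 ] turn [0.002 0.005 0.013]
t 29.10 pos [ 0.5927 -0.0681  0.1515] rot [ 179.96    0.2  -173.33] F [-0.5  0.9 -3.4] open 0.0406
shift cm [-0.08 -1.51  6.9 ] turn [0.001 0.003 0.006]
```

```bash
P="python3 -m pendant"
$P '[[[-0.1,-1.4,0,0,0,0,20],[0,0,0,0,0,0,20],[0,0,2,0,0,0,20],[0,0,2,0,0,0,20],[0,0,0,0,0,0,20]]]' >/dev/null
python3 d.py .5955 -.083 .0825 186.3
```

```text
t 29.52 pos [ 0.5949 -0.0797  0.1103] rot [ 1.7986e+02  1.5000e-01 -1.7335e+02] F [ 0.  -0.  -3.2] open 0.0411
shift cm [-0.01 -0.34  2.78] turn [0.002 0.003 0.006]
```

```bash
P="python3 -m pendant"
$P '[[[0,-0.4,0.8,0,0,0,20],[0,0,0.8,0,0,0,20],[0,0,0.6,0,0,0,20],[0,0,0.2,0,0,0,20],[0,0,0,0,0,0,20]]]' >/dev/null
python3 d.py .5955 -.083 .0825 186.3
```

```text
t 29.93 pos [ 0.5953 -0.0808  0.0865] rot [ 179.84    0.2  -173.17] F [-0.1 -0.5 -2.8] open 0.0408
shift cm [ 0.   -0.22  0.4 ] turn [0.003 0.003 0.009]
```

```bash
P="python3 -m pendant"
$P '[[[0,-0.3,0.2,0,0,0,20],[0,0,0.2,0,0,0,20],[0,0,0.2,0,0,0,20],[0,0,0,0,0,0,20]]]' >/dev/null
python3 d.py .5955 -.083 .0825 186.3
```

```text
t 30.27 pos [ 0.5967 -0.084   0.0821] rot [ 179.87    0.37 -173.16] F [ 1.   0.4 -3.2] open 0.0408
shift cm [ 0.11  0.12 -0.04] turn [0.002 0.006 0.009]
```

```bash
P="python3 -m pendant"
$P '[[[0,0,0.2,0,0,0,20],[0,0,0.15,0,0,0,20],[0,0,0,0,0,0,20]]]' >/dev/null
python3 d.py .5955 -.083 .0825 186.3
```

```text
t 30.52 pos [ 0.598  -0.0841  0.0823] rot [ 179.91    0.66 -173.18] F [-0.1 -0.2 -4.4] open 0.0410
shift cm [ 0.23  0.14 -0.02] turn [0.002 0.011 0.009]
```

```bash
P="python3 -m pendant"
$P '[[[0.3,0,0.3,0,0.011,0,20],[0,0,0.2,0,0,0,20],[0,0,0.1,0,0,0,20]]]' >/dev/null
python3 d.py .5955 -.083 .0825 186.3
```

```text
t 30.77 pos [ 0.5983 -0.0842  0.0818] rot [ 179.98    0.58 -173.15] F [-2.  -0.5  0.4] open 0.0410
shift cm [ 0.26  0.15 -0.07] turn [0.   0.01 0.01]
```

```bash
P="python3 -m pendant"
$P '[[[0,0,0,0,0,0,60],[0,0,0,0,0,0,100],[0,0,0,0,0,0,100],[0,0,0,0,0,0,100]]]' |sed -n 2,5p
$P '[[[0,0,-3,0,0,0,100],[0,0,-4,0,0,0,100],[0.1,1,-2,0,0,0,100],[0.5,3.3,0,0,0,0,100],[0.5,3.6,0,0,0,0,100]]]' >/dev/null
$P '[[[0.5,3.6,0,0,0,0,100],[0.5,3.6,0,0,0,0,100],[0.5,3.6,0,0,0,0,100],[0.5,3.6,0,0,0,0,100],[0.5,3.6,0,0,0,0,100]]]' >/dev/null
python3 d.py .4995 .2975 .165 186.3
```

```text
ee_pos: [0.5985, -0.0845, 0.0817]
tcp_rot: [-180.0, 0.6, -173.2]
wrist_force: [1.0, 0.7, -0.1]
opening: 0.0845
t 31.93 pos [0.5296 0.1712 0.1726] rot [-180.      0.39 -173.86] F [ 0.9  1.1 -0.7] open 0.0854
shift cm [ 1.64 12.88  0.75] turn [-0.     0.007 -0.003]
```

```bash
P="python3 -m pendant"
$P '[[[0.5,3.5,0,0,0,0,100],[0.5,3.5,0,0,0,0,100],[0.3,3,0,0,0,0,100],[0.2,1.8,0,0,0,0,100],[0,0.3,0,0,0,0,100]]]' >/dev/null
python3 d.py .4995 .2975 .165 186.3
$P '[[[0,0,0,0,0,0,100],[0,0,2,0,0,0,100],[0,0,2,0,0,0,100],[0,0,1,0,0,0,100],[0,0,0,0,0,0,100]]]' >/dev/null
python3 d.py .4995 .2975 .078 186.3
```

```text
t 32.35 pos [0.497  0.3009 0.1717] rot [ 179.96    0.36 -173.56] F [-0.2  0.4 -0.5] open 0.0854
shift cm [-0.21 -0.37  0.67] turn [0.001 0.006 0.002]
t 32.77 pos [0.4982 0.2996 0.1203] rot [ 180.      0.42 -173.5 ] F [ 0.1  0.2 -0.2] open 0.0854
shift cm [-0.08 -0.23  4.23] turn [0.    0.007 0.003]
```

```bash
P="python3 -m pendant"
$P '[[[-0.2,-0.2,2,0,0.007,0,100],[0,0,1.5,0,0,0,100],[0,0,0.8,0,0,0,100],[0,0,0.2,0,0,0,60],[0,0,0,0,0,0,20]]]' 40 >/dev/null
$P '[[[0,0,0,0,0,0,20],[0,0,0,0,0,0,20],[0,0,0,0,0,0,20],[0,0,0,0,0,0,20]]]' 40 >/dev/null
python3 d.py .5 .2975 .078 186.3
$P '[[[0,0,-2,0,0,0,20],[0,0,-3,0,0,0,20],[0,-1.5,-2,0,0,0,20],[0,-3,0,0,0,0,20],[0,-3.5,0,0,0,0,20]]]' >/dev/null
python3 d.py .5285 -.0297 .145 186.3
```

```text
t 33.52 pos [0.5038 0.2945 0.0799] rot [ 179.91    0.28 -173.81] F [ 0.2  1.  -3.2] open 0.0414
shift cm [0.34 0.34 0.19] turn [ 0.002  0.005 -0.002]
t 33.93 pos [0.5106 0.2176 0.1516] rot [ 1.7993e+02  1.2000e-01 -1.7336e+02] F [ 0.  -0.5 -2.9] open 0.0409
shift cm [  1.08 -24.77   0.63] turn [0.001 0.002 0.006]
```

```bash
P="python3 -m pendant"
$P '[[[0.1,-3.6,0,0,0,0,20],[0.1,-3.6,0,0,0,0,20],[0.1,-3.6,0,0,0,0,20],[0.1,-3.6,0,0,0,0,20],[0.1,-3.6,0,0,0,0,20]]]' >/dev/null
python3 d.py .5315 -.0297 .14 186.3
$P '[[[0.1,-3.3,0,0,0,0,20],[0.1,-2,0,0,0,0,20],[0,-0.5,0,0,0,0,20],[0,0,0,0,0,0,20],[0,0,0,0,0,0,20]]]' >/dev/null
python3 d.py .5315 -.0297 .082 186.3
```

```text
t 34.35 pos [0.5266 0.0324 0.1537] rot [ 179.91    0.35 -173.04] F [ 1.3  0.5 -1.7] open 0.0412
shift cm [ 0.28 -6.22  1.36] turn [0.002 0.006 0.011]
t 34.77 pos [ 0.5312 -0.0345  0.1545] rot [-180.      0.39 -173.47] F [-0.1 -0.7 -1.9] open 0.0411
shift cm [-0.03  0.47  7.25] turn [-0.     0.007  0.004]
```

```bash
P="python3 -m pendant"
$P '[[[0,0.4,1,0,0.007,0,20],[0,0,2,0,0,0,20],[0,0,2,0,0,0,20],[0,0,0.5,0,0,0,20],[0,0,0,0,0,0,20]]]' >/dev/null
python3 d.py .5315 -.0297 .082 186.3
```

```text
t 35.18 pos [ 0.5309 -0.0236  0.0963] rot [ 1.7993e+02 -3.0000e-02 -1.7310e+02] F [-0.9  0.8 -3.1] open 0.0411
shift cm [ 0.01 -0.62  1.43] turn [ 0.001 -0.001  0.011]
```

```bash
P="python3 -m pendant"
$P '[[[0,-0.5,0.5,0,0,0,20],[0,0,0.4,0,0,0,20],[0,0,0.2,0,0,0,20],[0,0,0,0,0,0,20]]]' >/dev/null
python3 d.py .5315 -.0297 .082 186.3
```

```text
t 35.52 pos [ 0.532  -0.0267  0.0856] rot [ 179.93   -0.   -172.91] F [-0.3  0.  -2.8] open 0.0412
shift cm [ 0.08 -0.3   0.36] turn [ 0.001 -0.     0.014]
```

```bash
P="python3 -m pendant"
$P '[[[0.1,-0.4,0.3,0,0,0,20],[0,0,0.25,0,0,0,20],[0,0,0.1,0,0,0,20],[0,0,0,0,0,0,20]]]' >/dev/null
python3 d.py .5315 -.0297 .082 186.3
```

```text
t 35.85 pos [ 0.5327 -0.0313  0.0809] rot [ 179.93    0.22 -172.93] F [ 0.1 -0.2 -2.5] open 0.0410
shift cm [ 0.1   0.17 -0.11] turn [0.001 0.004 0.013]
```

```bash
P="python3 -m pendant"
$P '[[[0.1,0.1,0.3,0,0,0,20],[0,0,0.2,0,0,0,20]]]' >/dev/null
python3 d.py .5315 -.0297 .082 186.3
```

```text
t 36.02 pos [ 0.5337 -0.0297  0.0799] rot [ 179.86    0.62 -172.93] F [-4.4  2.9 13.4] open 0.0415
shift cm [ 0.21  0.02 -0.21] turn [0.003 0.011 0.013]
```

```bash
P="python3 -m pendant"
$P '[[[0,0,0,0,0,0,60],[0,0,0,0,0,0,100],[0,0,0,0,0,0,100],[0,0,0,0,0,0,100]]]' |sed -n 2,5p
$P '[[[0,0,-3,0,0.01,0,100],[0,0,-4,0,0,0,100],[0,1,-2,0,0,0,100],[-0.8,3,0,0,0,0,100],[-1,3.6,0,0,0,0,100]]]' >/dev/null
$P '[[[-1,3.6,0,0,0,0,100],[-1,3.6,0,0,0,0,100],[-1,3.6,0,0,0,0,100],[-1,3.6,0,0,0,0,100],[-1,3.6,0,0,0,0,100]]]' >/dev/null
python3 d.py .577 .287 .165 186.3
```

```text
ee_pos: [0.5346, -0.0298, 0.0817]
tcp_rot: [179.9, 0.8, -172.9]
wrist_force: [1.0, 0.2, 0.7]
opening: 0.084
t 37.18 pos [0.5712 0.2358 0.1752] rot [ 1.7999e+02  1.4000e-01 -1.7367e+02] F [ 0.9 -0.5  0.3] open 0.0857
shift cm [-1.14  5.03  1.02] turn [0.    0.002 0.001]
```

```bash
P="python3 -m pendant"
$P '[[[-0.4,2.5,0,0,0,0,100],[-0.3,1,0,0,0,0,100],[0,0,0,0,0,0,100],[0,0,0,0,0,0,100]]]' >/dev/null
python3 d.py .577 .287 .08 186.3
```

```text
t 37.52 pos [0.5738 0.2799 0.1722] rot [-1.7998e+02 -1.0000e-02 -1.7325e+02] F [-0.2  0.5  0.7] open 0.0854
shift cm [-0.41  0.67  9.22] turn [-0.    -0.     0.008]
```

```bash
P="python3 -m pendant"
$P '[[[-0.5,0.7,2,0,0,0,100],[0,0,2.5,0,0,0,100],[0,0,2.5,0,0,0,100],[0,0,1,0,0,0,100],[0,0,0,0,0,0,100]]]' >/dev/null
python3 d.py .577 .287 .08 186.3
```

```text
t 37.93 pos [0.5796 0.281  0.0918] rot [-1.7995e+02  1.7000e-01 -1.7358e+02] F [0.9 1.  0.2] open 0.0855
shift cm [0.2  0.63 1.18] turn [-0.001  0.003  0.002]
```

```bash
P="python3 -m pendant"
$P '[[[0.2,0.7,0.6,0,0,0,100],[0,0,0.5,0,0,0,60],[0,0,0,0,0,0,20],[0,0,0,0,0,0,20],[0,0,0,0,0,0,20]]]' 40 >/dev/null
$P '[[[0,0,0,0,0,0,20],[0,0,0,0,0,0,20]]]' 40 >/dev/null
python3 d.py .577 .287 .08 186.3
$P '[[[0,0,-2,0,0,0,20],[0,0,-3,0,0,0,20],[0.2,-1.5,-2,0,0,0,20],[0.2,-3,0,0,0,0,20],[0.2,-3.5,0,0,0,0,20]]]' >/dev/null
python3 d.py .5817 .0358 .14 186.3
```

```text
t 38.52 pos [0.5784 0.2863 0.0853] rot [ 179.98    0.44 -173.74] F [-0.3 -0.3 -4.1] open 0.0407
shift cm [0.14 0.08 0.53] turn [ 0.     0.008 -0.001]
t 38.93 pos [0.5789 0.2094 0.1552] rot [ 1.8000e+02  1.5000e-01 -1.7329e+02] F [ 0.9  0.3 -4.5] open 0.0409
shift cm [  1.75 -17.28   1.52] turn [0.    0.003 0.007]
```

```bash
P="python3 -m pendant"
$P '[[[0.4,-3.6,0,0,0,0,20],[0.4,-3.6,0,0,0,0,20],[0.3,-3.6,0,0,0,0,20],[0.2,-3,0,0,0,0,20],[0,-1.5,0,0,0,0,20]]]' >/dev/null
python3 d.py .583 .0358 .14 186.3
$P '[[[0,-1,0,0,0,0,20],[0,0,0,0,0,0,20],[0,0,1,0,0,0,20],[0,0,1,0,0,0,20],[0,0,0,0,0,0,20]]]' >/dev/null
python3 d.py .583 .0358 .087 186.3
```

```text
t 39.35 pos [0.5833 0.0479 0.1562] rot [-179.97    0.24 -173.18] F [ 0.3  0.1 -3.2] open 0.0408
shift cm [ 0.18 -1.2   1.62] turn [-0.001  0.004  0.009]
t 39.77 pos [0.5848 0.0354 0.1342] rot [-179.98    0.23 -173.39] F [ 0.1  0.7 -3.4] open 0.0408
shift cm [0.19 0.06 4.72] turn [-0.     0.004  0.005]
```

```bash
P="python3 -m pendant"
$P '[[[0.2,0,1.5,0,0.004,0,20],[0,0,1.5,0,0,0,20],[0,0,0.8,0,0,0,20],[0,0,0.2,0,0,0,20],[0,0,0,0,0,0,20]]]' >/dev/null
python3 d.py .583 .0358 .087 186.3
```

```text
t 40.18 pos [0.5815 0.0403 0.09  ] rot [ 179.96   -0.19 -173.01] F [-0.5 -0.3 -3.7] open 0.0408
shift cm [-0.09 -0.46  0.3 ] turn [ 0.001 -0.003  0.012]
```

```bash
P="python3 -m pendant"
$P '[[[-0.1,-0.5,0.2,0,0,0,20],[0,0,0.2,0,0,0,20],[0,0,0.1,0,0,0,20]]]' >/dev/null
python3 d.py .583 .0358 .087 186.3
```

```text
t 40.43 pos [0.5839 0.036  0.0865] rot [ 1.7995e+02 -8.0000e-02 -1.7292e+02] F [-2.1  2.5  4.3] open 0.0412
shift cm [ 0.09 -0.01 -0.05] turn [ 0.001 -0.001  0.014]
```

Contact on the mat. Release, lift, step back and check.

```bash
P="python3 -m pendant"
$P '[[[0,0,0,0,0,0,60],[0,0,0,0,0,0,100],[0,0,0,0,0,0,100],[0,0,0,0,0,0,100]]]' |sed -n 2,5p
$P '[[[0,0,-3,0,0,0,100],[0,0,-4,0,0,0,100],[0,0,-3,0,0,0,100],[1,3,-1,0,0,0,100],[2,3.5,0,0,0,0,100]]]' >/dev/null
$P '[[[2,3.5,0,0,0,0,100],[2,3.5,0,0,0,0,100],[2,3.5,0,0,0,0,100],[0,0,0,0,0,0,100],[0,0,0,0,0,0,100]]]' >/dev/null
python3 d.py .5 .2 .2 186.3
python3 - <<'E'
from h import *
im=snap('top','top3'); b=snap('side','side3')
A=cv2.resize(im[190:300,230:500,::-1],None,fx=2.9,fy=2.9,interpolation=cv2.INTER_CUBIC)
B=cv2.resize(b[150:300,170:440,::-1],None,fx=1.8,fy=1.8,interpolation=cv2.INTER_CUBIC)
C=np.zeros((A.shape[0]+B.shape[0],A.shape[1],3),np.uint8); C[:A.shape[0]]=A; C[A.shape[0]:,:B.shape[1]]=B
cv2.imwrite('pics/chk.png',C[:600,:800]); print(C.shape)
E
```

```text
ee_pos: [0.5856, 0.0358, 0.0894]
tcp_rot: [180.0, 0.2, -173.0]
wrist_force: [-0.9, 0.8, 0.1]
opening: 0.0843
t 41.60 pos [0.4717 0.1987 0.2066] rot [ 179.83    0.54 -173.21] F [ 0.1  0.1 -1.7] open 0.0854
shift cm [-2.82 -0.21  0.69] turn [0.003 0.009 0.009]
(589, 783, 3)
```

View pics/chk.png

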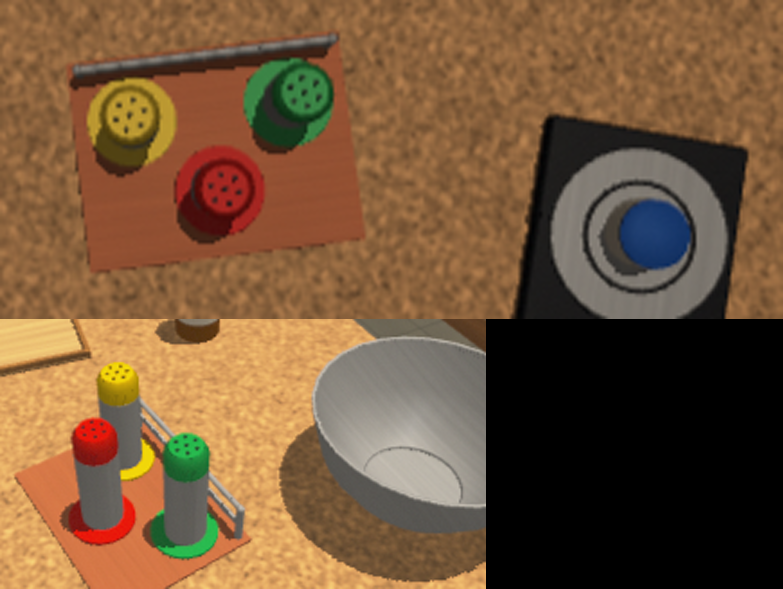

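```bash
python3 - <<'E'
from h import *
f=lambda c:(c[0]/2.9+230,c[1]/2.9+190)
for n,c,m in [('yel',(129.5,116),(132,122)),('red',(223,187.5),(220,191)),('grn',(305,91),(288.5,104.5))]:
    a=ray('top',f(c),.126);b=ray('top',f(m),.006); print(n,a.round(4),b.round(4),((a-b)[:2]*1000).round(1))
p=ray('top',f((655,233)),.075);s=ray('top',f((639,237)),.03);print('pot',p.round(4),s.round(4))
im=cv2.imread('pics/side3.png')[:,:,::-1]
g=lambda c:(c[0]/1.8+170,(c[1]-319)/1.8+150)
for n,c in [('yel',(118,371)),('red',(95,429)),('grn',(186,445))]: print('side',n,ray('side',g(c),.126).round(4))
E
```

```text
yel [0.5809 0.0373 0.126 ] [0.5814 0.0375 0.006 ] [-0.5 -0.1]
red [ 0.5315 -0.0254  0.126 ] [ 0.5282 -0.0284  0.006 ] [3.3 3. ]
grn [ 0.5962 -0.0826  0.126 ] [ 0.5929 -0.0818  0.006 ] [ 3.3 -0.8]
pot [ 0.4946 -0.3331  0.075 ] [ 0.4901 -0.3359  0.03  ]
side yel [0.5827 0.0364 0.126 ]
side red [ 0.5314 -0.0289  0.126 ]
side grn [ 0.5948 -0.0842  0.126 ]
```

All are within about 5 mm of their targets (limits 12 and 15 mm), so I'm handing in.

```bash
python3 -c "
from workcell import bot
print(bot.job_done())"
```

```text
the job is handed in; nothing more can be done
None
```

I cleared the three shakers onto the wooden tray, set the salt pot inside the ring on the scale, and put each shaker back on the mat of its own colour. I then handed the job in at about 42 s of robot time. The hand-in reports no verdict.

**Shakers:** in the last top and side pictures all three stand upright on their own mats, with the gripper clear of them. Against limits of 12 mm, their centres measure about 0.5 mm (yellow), 4.5 mm (red) and 3.5 mm (green) from the mat centres.

**Pot:** it stands inside the ring. The close-up wrist camera puts it about 1 mm from the centre, while the last top view suggests about 5 mm. The two disagree slightly, but both are well under the 15 mm limit.

**Oil bottle:** I never moved the arm near it. It looked unmoved in the top view taken once all the shakers were on the tray. Only its base shows in the last side picture, so I did not measure it at the end.

**Problem on the way:** the last wrist joint reached the end of its range while carrying the first shaker. I set that shaker down at a different angle and turned the gripper half round for the rest.

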